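# Open the ratchet jaw of the counter rail

### The arm

A 6-joint arm with a two-finger parallel gripper is mounted at the origin on the work surface. World frame = base frame: x ahead of the robot, y to its left, z up, the work surface at z = 0. Lengths are in m, angles in rad, forces in N, time in s.
With the tool pointing down it reaches from about 0.3 to 0.75 m from the base axis. Payload 8.5 kg.
Tool frame: the origin (TCP) lies at the very end of the fingers, on their centre line; the grasp point (between the pads) lies 19 mm behind it (env.pinch_z is the distance from the TCP to the grasp point, in m); z points along the fingers, y is the line along which they close (so a half turn about z gives the same grasp; the last joint's range is limited). The gripper opens to 85 mm and grips with 20 to 120 N. Pads are 22 mm wide; open, the fingers measure 114 mm over their backs; the gripper's body (76 mm by 85 mm) begins 54 mm behind the grasp point. The pads swing forward as they close: fully open they stand 13 mm farther back than shut.
Start: joints at [-1.391, 0.381, 1.297, -0, 1.464, -0.215], TCP at [0.212, -0.508, 0.231] pointing down, gripper open.
Joint ranges: [-3.11, 3.11], [-0.89, 2.33], [0.22, 2.48], [-1.42, 4.56], [0.17, 2.85], [-2.88, 2.88]. Speed limits (rad/s): [2.39, 2.39, 3.14, 3.14, 3.14, 3.14].

### API

Orientations are given as a rotation vector (axis times angle).
In Python, from plant import env, vision, order gives the robot as it stands. The module is installed in compiled form; this text tells all that it offers.
- The arm moves only by the shell command python3 -m creep 'ROWS' [FORCE]. ROWS is JSON, a list of rows, each a list of 7 numbers: the turn, a rotation vector about the tool's x, y, z in degrees, then the shift along the tool's x, y, z in mm, then the finger opening in mm, from 0 to 85.4. A call has 1 to 8 rows; each row is the pose to reach, as a shift and turn from the pose commanded when the call began, along the tool's axes at that moment; what a row does not reach only later rows make up. A row lasts 1/10 s, in which the tool goes at most 50 mm and 8.59 degrees, less where a joint would pass 70% of its speed; a pose out of reach is approached as far as the arm can. A call with a gripper value outside its range is refused whole. The fingers move at their own pace and stop on an object; FORCE is the grip in N (left out, the last holds). Time passes only in rows, so rows that repeat a pose let the fingers close. It gives the time, the measured TCP pose, the force, the opening and the grip force at its end, in the units of the state.
- env.state(): the state, without advancing time (a new reading comes with each control period).
- vision.grab_frame(name): name is "scene" or "top"; returns the picture (400x640x3 uint8, blue, green, red); there is no depth.
- vision.camera_info(name): a dict with "vertical_fov" (degrees; the focal length in pixels is half the picture's height over the tangent of half this angle, whatever the lens; pixels are square), "cx", "cy" (the principal point, pixels), "T" (4x4, takes a point from camera to world coordinates). Camera axes: x right, y up, looking along -z (the intrinsics and any distortion apply to the point x, -y, -z); pixel columns grow to the right and rows downward; lengths in m; the calibration is good to about 2 mm. A picture is of the moment at which its call begins. camera_info takes no time and is no camera call.
- order.sign_off(): hands the job in; it is judged then, once.
The state is a dict: "t": time; "q": joint angles; "qvel": joint speeds; "tau": joint torques, N m; "eef_pos": TCP position; "tool_rot": TCP orientation; "force": force on the tool from outside, world axes, zero at the start; "moment": the same for the moment, N m; "grip_width": finger opening in m; "finger_force": force on a finger pad.
Only numpy, scipy, OpenCV 4.12 (cv2) and the standard library are available. Lean on these libraries where they do the work, as an engineer would, in place of code of your own. Each camera call takes 0.05 s, during which the arm holds its last target. There are 200 camera calls.

### The job

Open up the counter rail so that the clamp-lid jar in it can later be taken out: with a fingertip press the flat release key on top of the sliding jaw fully down and, keeping it down, push the jaw back along its bar, away from the jar, until it is right up against the end stop. Then let the key spring up and move clear. Nothing is to be picked up, and the jar and everything else on the counter stay standing where they are.

Things in the scene. Friction and masses are not known exactly. Their poses are not given: they have to be found in the camera images.
- rail: rail fixed to the counter: steel bar 24 mm wide, 365 mm long, top 46 mm up, an upright end plate (95 mm tall) at its +y end and an end stop block (62 mm tall, 60 mm wide) at its -y end. Origin: on the counter under the bar's middle; its y axis runs along the bar towards the end plate, z up. The jar stands on its -x side. The sliding jaw rides on the bar
- jaw (a joint): jaw position along the bar, m: 0 = nearest the fixed end plate, grows as it is pushed along the rail's -y; 0.14 = against the end stop. Starts at 0 to 0.04. Drag 3 N. Ratchet teeth every 10 mm (none in the last 10 mm) block backward travel, after up to 10 mm of play, unless the release key is held down 5 mm or more; forward it clicks freely
- release (a joint): how far the release key is pressed straight down, m: 0 = up, 0.012 = fully down on its stop; may rest up to 0.005 down where a tooth holds it. Spring: about 3 N at the top rising to about 7 N at the bottom; springs back up when let go
- release_top (a point): centre of the top face of the release key: flat dark plate, 48 mm (rail x) by 58 mm (along the bar), on the carriage between jaw plate (95 mm tall) and thumb wall, 68 mm above the counter when up. Moves with key and jaw. Room for a fingertip between plate and wall: 66 mm along the bar, open at both x sides
- thumb_wall (a point): middle of the top edge of the thumb wall's inner face (towards the key): upright wall of the carriage at the end-stop side of the key, 48 mm wide, 10 mm thick, top 98 mm above the counter, 33 mm from the key's centre along the rail's -y. A fingertip on the key pushing against this face moves the jaw back; friction on the pressed key helps
- end_stop (a point): top edge, middle, of the end stop's face towards the jaw, 62 mm above the counter; the thumb wall's outer side meets it at full travel
- jar: squat clear glass jar with a wire clamp lid, 96 mm diameter, 98 mm tall, 0.5 kg, standing in the row between the rail's fixed end plate and its sliding jaw. Origin: centre of its underside, z up
- sugar_bowl: glazed ceramic sugar bowl with a knobbed lid, 90 mm diameter, 85 mm tall, bystander. Origin: centre of its underside
- gourd: empty hollow mate gourd with a metal rim, 84 mm diameter, 82 mm tall, light, bystander. Origin: centre of its underside
- bombilla: metal mate straw, 190 mm long, lying flat beside the rail, bystander. Origin: on the counter under its middle, x along it
- mug: white mug, 80 mm diameter, 92 mm tall, bystander. Origin: centre of its underside
- tin: plain round aluminium tin, 79 mm diameter, 112 mm tall, bystander. Origin: centre of its underside
- spoon: metal spoon 150 mm long lying on the counter, bystander. Origin: under its middle

How it is judged:
By the outcome, as a careful person would: the job done as asked, in the order asked, and still so for the second after the job is handed in, with the robot touching nothing.
It also fails if it takes over 35 s, if anything falls off the work surface, if the arm or the gripper's body presses on something with over 40 N, if the wrist force passes 120 N, or if a joint passes its speed limit or range.

## Working session

There is one attempt and no reset: what is moved stays moved. The work goes in short steps, Python scripts to look and compute and a shell command to move; the robot and the scene stay as the last step left them, time stands still between calls to the robot, and variables do not carry over. Pictures are saved under pics/ and viewed, at most 10 in all, crops included, and the job is handed in when it is done.

```bash
mkdir -p pics
python3 - <<'E'
from plant import env,vision
import cv2,numpy as np
for n in("scene","top"):
    cv2.imwrite(f"pics/{n}0.png",vision.grab_frame(n)); c=vision.camera_info(n); print(n,{k:(np.round(v,4).tolist() if k=='T' else v) for k,v in c.items()})
s=env.state();print(s['eef_pos'],s['tool_rot'],s['force'],s['t'],s['grip_width'])
E
```

```text
scene {'vertical_fov': 54.3958668060894, 'cx': 318.1789222976653, 'cy': 201.06314976456318, 'T': [[0.1873, -0.7079, 0.6811, 1.417], [0.9822, 0.1448, -0.1196, -0.127], [-0.014, 0.6914, 0.7224, 0.954], [0.0, 0.0, 0.0, 1.0]]}
top {'vertical_fov': 51.86658343618791, 'cx': 325.1088328968522, 'cy': 200.48197708262086, 'T': [[-0.0281, 0.998, -0.0567, 0.5105], [-0.9996, -0.0285, -0.0058, -0.0074], [-0.0074, 0.0565, 0.9984, 1.4556], [0.0, 0.0, 0.0, 1.0]]}
[ 0.21148339 -0.5074321   0.23076529] [-3.07927339e+00 -6.15831505e-01 -2.66365015e-05] [-0.19469384 -0.37337236 -0.42096092] 0.1 0.08541548431731164
```

View pics/scene0.png

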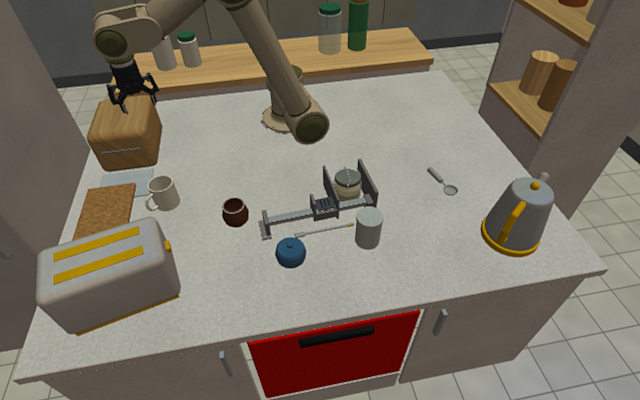

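View pics/top0.png

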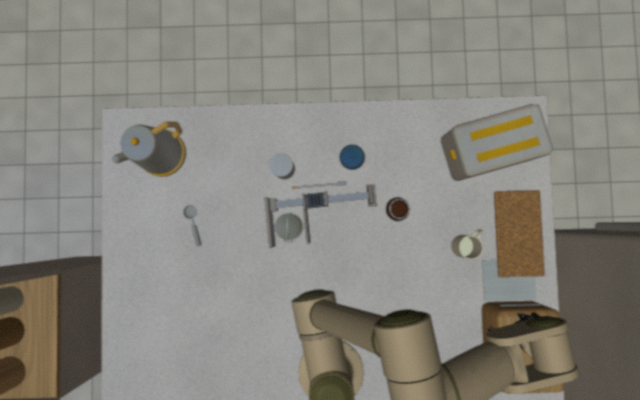

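The scene view shows the rail from the end stop (265,225) to the end plate (368,180), with the key near (322,205). In the top view the key is at about (316,200), the end stop at (371,195) and the end plate at (269,222). I'll zoom in.

Run:
```python
import cv2,numpy as np
a=cv2.imread("pics/top0.png")[170:260,255:395]; b=cv2.imread("pics/scene0.png")[155:245,250:390]
cv2.imwrite("pics/z.png",np.vstack([cv2.resize(i,None,fx=5,fy=5,interpolation=cv2.INTER_CUBIC)[:300 if k else 290] if 0 else cv2.resize(i,(466,300),interpolation=cv2.INTER_CUBIC) for k,i in enumerate((a,b))]))
cv2.imwrite("pics/za.png",cv2.resize(a,(800,514),interpolation=cv2.INTER_CUBIC))
cv2.imwrite("pics/zb.png",cv2.resize(b,(800,514),interpolation=cv2.INTER_CUBIC))
```

```text
(no output)
```

View pics/za.png

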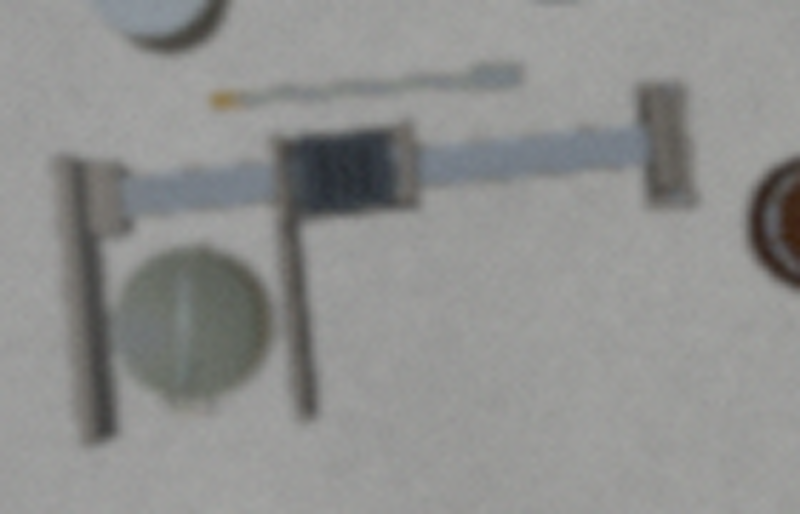

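View pics/zb.png

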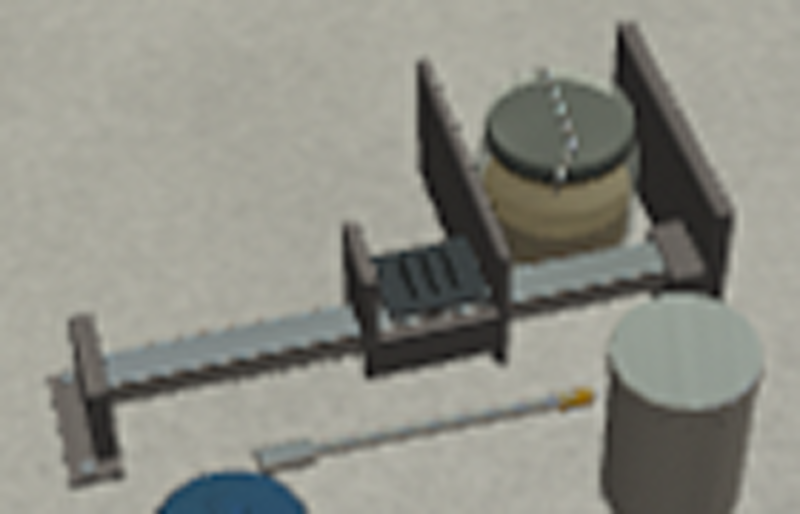

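The crops show the dark key in the top view at about crop (345,172), the thumb wall's top at (405,166), and the end stop's inner face at (643,147). In the scene crop, the thumb wall's inner top edge runs (358,226) to (378,290).

```bash
cat > h.py <<'E'
from plant import env,vision
import numpy as np
def ray(n,u,v,z):
    c=vision.camera_info(n);T=np.array(c['T']);f=200/np.tan(np.radians(c['vertical_fov']/2))
    d=T[:3,:3]@np.array([(u-c['cx'])/f,-(v-c['cy'])/f,-1]);o=T[:3,3]
    return o+d*(z-o[2])/d[2]
s=5.714
za=lambda x,y,z:ray('top',255+x/s-.4,170+y/s-.4,z)
zb=lambda x,y,z:ray('scene',250+x/s-.4,155+y/s-.4,z)
E
python3 - <<'E'
from h import *
np.set_printoptions(precision=4,suppress=True)
K=[za(x,y,.068) for x,y in((298,138),(388,130),(392,205),(302,215))]
print("top key",np.mean(K,0),np.linalg.norm(K[1]-K[0]),np.linalg.norm(K[3]-K[0]))
K=[zb(x,y,.068) for x,y in((465,240),(492,290),(385,318))]
print("scene key right mid",(K[0]+K[1])/2,np.linalg.norm(K[1]-K[0]),np.linalg.norm(K[1]-K[2]))
print("thumb in edge top",za(388,125,.098),za(398,208,.098),"scene",zb(358,226,.098),zb(378,290,.098))
print("bar top L,R",za(120,192,.046),za(640,147,.046))
print("endstop in edge: top",za(639,86,.062),za(650,207,.062),"scene",zb(92,318,.062),zb(105,390,.062))
print("bar scene",zb(108,370,.046),zb(365,322,.046),zb(660,257,.046))
p=za(500,155,.046)
print("jaw plate top edge",za(282,138,.095),za(308,418,.095),'scene',zb(422,65,.095),zb(506,262,.095))
from scipy.spatial.transform import Rotation as R
print(R.from_rotvec(env.state()['tool_rot']).as_matrix())
E
```

```text
top key [0.5929 0.0348 0.068 ] 0.05350661666609337 0.04569611838751316
scene key right mid [0.5907 0.0665 0.068 ] 0.04076910999547433 0.061618396393041376
thumb in edge top [0.6176 0.0083 0.098 ] [0.5693 0.0038 0.098 ] scene [0.5772 0.0022 0.098 ] [0.6261 0.0041 0.098 ]
bar top L,R [0.586  0.1711 0.046 ] [ 0.6041 -0.1421  0.046 ]
endstop in edge: top [ 0.6394 -0.1412  0.062 ] [ 0.5672 -0.1453  0.062 ] scene [ 0.5822 -0.1467  0.062 ] [ 0.6351 -0.1449  0.062 ]
bar scene [ 0.6071 -0.1422  0.046 ] [0.6004 0.0007 0.046 ] [0.5848 0.1732 0.046 ]
jaw plate top edge [0.612  0.0701 0.095 ] [0.4498 0.0592 0.095 ] scene [0.4512 0.0628 0.095 ] [0.6168 0.0755 0.095 ]
[[ 0.9231  0.3846 -0.0002]
 [ 0.3846 -0.9231  0.0013]
 [ 0.0003 -0.0013 -1.    ]]
```

```bash
python3 -m creep '[[0,0,-5,20,-12,-30,0],[0,0,-12,60,-36,-40,0],[0,0,-20,100,-60,-40,0],[0,0,-28,140,-84,-40,0],[0,0,-36,180,-108,-40,0],[0,0,-44,220,-132,-40,0],[0,0,-52,260,-156,-40,0],[0,0,-60,300,-180,-40,0]]' 20
cat >> h.py <<'E'
from scipy.spatial.transform import Rotation as R
def rel(p,ax=(.062,-.998)):
    """mm shift in tool axes and turn to bring TCP to p, tool down, tool x along +-rail y"""
    s=env.state();M=R.from_rotvec(s['tool_rot']);x=np.array([-ax[0],-ax[1],0]);x/=np.linalg.norm(x);z=np.array([0,0,-1.])
    G=R.from_matrix(np.c_[x,np.cross(z,x),z])
    print('t',s['t'],'pos',np.round(s['eef_pos'],4),'F',np.round(s['force'],1),'w',round(s['grip_width'],3))
    print('turn',np.round((M.inv()*G).as_rotvec(degrees=True),2),'shift',np.round(M.inv().apply(np.array(p)-s['eef_pos'])*1e3,1))
E
python3 -c "
from h import *
rel([.598,.0215,.16])"
```

```text
t: 0.9
eef_pos: [0.4199, -0.2244, 0.2712]
tool_rot: [-2.354, -2.08, 0.0]
force: [0.8, -0.9, -0.3]
grip_width: 0.0001
finger_force: 0.0
t 0.9 pos [ 0.4199 -0.2244  0.2712] F [ 0.8 -0.9 -0.3] w 0.0
turn [-2.000e-02 -1.000e-02 -1.062e+01] shift [265.9 146.5 111.2]
```

```bash
python3 -m creep '[[0,0,-3,40,22,10,0],[0,0,-6,80,44,30,0],[0,0,-9,120,66,50,0],[0,0,-10.6,160,88,70,0],[0,0,-10.6,200,110,90,0],[0,0,-10.6,240,132,105,0],[0,0,-10.6,266,146.5,111,0],[0,0,-10.6,266,146.5,111,0]]'
python3 - <<'E'
from h import *
import cv2
rel([.598,.0215,.09])
a=vision.grab_frame("scene")[110:230,240:400]; b=vision.grab_frame("top")[150:270,245:405]
cv2.imwrite("pics/c1.png",np.vstack([cv2.resize(i,(400,300),interpolation=cv2.INTER_CUBIC) for i in(a,b)]))
E
```

```text
t: 1.7
eef_pos: [0.5994, 0.0219, 0.1583]
tool_rot: [-2.152, -2.285, 0.002]
force: [-0.5, -0.5, 0.7]
grip_width: -0.0001
finger_force: 0.0
t 1.7 pos [0.5994 0.0219 0.1583] F [-0.5 -0.5  0.7] w -0.0
turn [-0.14 -0.07 -0.12] shift [-0.4 -1.3 68.3]
```

View pics/c1.png

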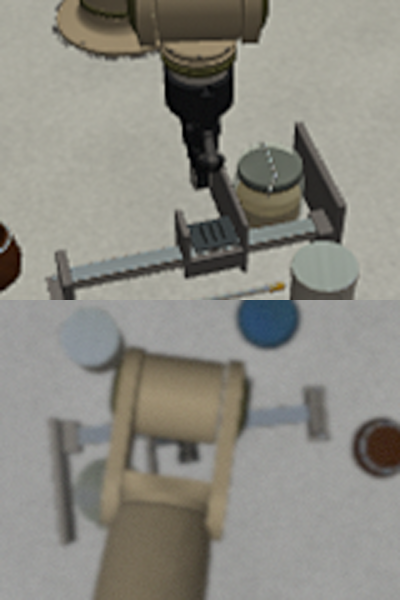

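The scene view shows the closed fingertip at (320,184), above and lined up with the key bay. Now lowering into the bay.

```bash
python3 -m creep '[[0,0,0,2,-1,20,0],[0,0,0,2,-1,40,0],[0,0,0,2,-1,55,0],[0,0,0,2,-1,65,0],[0,0,0,2,-1,73,0],[0,0,0,2,-1,79,0],[0,0,0,2,-1,83,0],[0,0,0,2,-1,83,0]]'
python3 - <<'E'
from h import *
import cv2
rel([.598,.0215,.056])
a=vision.grab_frame("scene")[160:240,255:375]
cv2.imwrite("pics/c2.png",cv2.resize(a,(780,520),interpolation=cv2.INTER_CUBIC))
E
```

```text
t: 2.6
eef_pos: [0.5975, 0.0207, 0.0772]
tool_rot: [-2.158, -2.283, 0.0]
force: [-0.4, 0.8, -0.4]
grip_width: -0.0002
finger_force: 0.0
t 2.6 pos [0.5975 0.0207 0.0772] F [-0.4  0.8 -0.4] w -0.0
turn [-0.01 -0.   -0.34] shift [ 0.7  0.5 21.2]
```

View pics/c2.png

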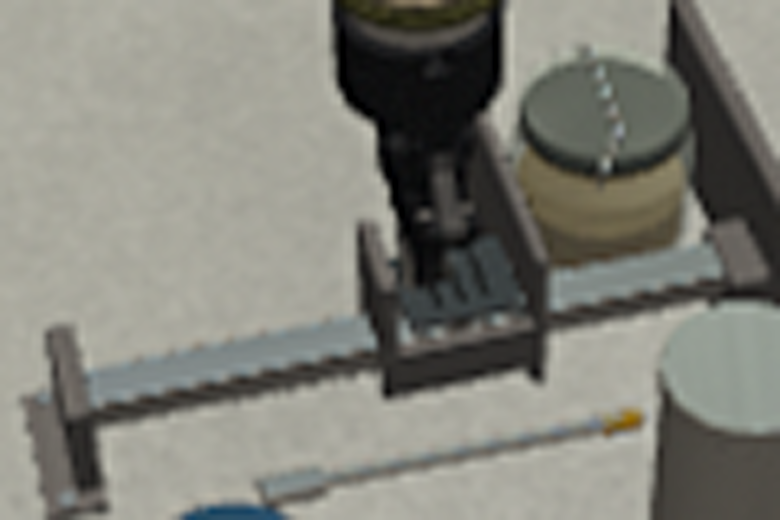

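The fingertip is in the bay, over the key's wall-side half and clear of the wall. Pressing now.

```bash
python3 -m creep '[[0,0,0,0,0,5,0],[0,0,0,0,0,10,0],[0,0,0,0,0,14,0],[0,0,0,0,0,17,0],[0,0,0,0,0,19,0],[0,0,0,0,0,21,0],[0,0,0,0,0,22,0],[0,0,0,0,0,22,0]]'
```

```text
t: 3.45
eef_pos: [0.5978, 0.0208, 0.056]
tool_rot: [2.157, 2.282, 0.001]
force: [-1.5, 0.1, 7.9]
grip_width: -0.0
finger_force: 3.9
```

```bash
python3 -m creep '[[0,0,0,0,0,1,0],[0,0,0,0,0,1,0]]'; python3 -m creep '[[0,0,0,0,0,0.5,0],[0,0,0,0,0,0.5,0]]'
```

```text
t: 3.65
eef_pos: [0.598, 0.0208, 0.0559]
tool_rot: [2.157, 2.282, 0.002]
force: [-3.7, 0.8, 14.9]
grip_width: -0.0002
finger_force: 7.5
t: 3.85
eef_pos: [0.598, 0.0208, 0.0559]
tool_rot: [2.156, 2.282, 0.002]
force: [-4.5, 0.8, 18.5]
grip_width: 0.0001
finger_force: 9.2
```

```bash
python3 -m creep '[[0,0,0,-2,0,0,0],[0,0,0,-5,0,0,0],[0,0,0,-8,0,0,0],[0,0,0,-12,0,0,0],[0,0,0,-16,0,0,0],[0,0,0,-20,0,0,0],[0,0,0,-24,0,0,0],[0,0,0,-28,0,0,0]]'; python3 -c "
from h import *
rel([.606,-.119,.056])"
```

```text
t: 4.65
eef_pos: [0.5999, -0.0069, 0.0559]
tool_rot: [2.156, 2.282, 0.004]
force: [-3.7, 3.2, 17.2]
grip_width: -0.0002
finger_force: 8.7
t 4.65 pos [ 0.5999 -0.0069  0.0559] F [-3.7  3.2 17.2] w -0.0
turn [ 0.18 -0.   -0.32] shift [-1.123e+02 -2.000e-01 -1.000e-01]
```

```bash
python3 -m creep '[[0,0,0,-5,0,0,0],[0,0,0,-11,0,0,0],[0,0,0,-17,0,0,0],[0,0,0,-23,0,0,0],[0,0,0,-29,0,0,0],[0,0,0,-35,0,0,0],[0,0,0,-41,0,0,0],[0,0,0,-46,0,0,0]]'; python3 -m creep '[[0,0,0,-6,0,0,0],[0,0,0,-12,0,0,0],[0,0,0,-18,0,0,0],[0,0,0,-24,0,0,0],[0,0,0,-30,0,0,0],[0,0,0,-35,0,0,0],[0,0,0,-40,0,0,0],[0,0,0,-44,0,0,0]]'
python3 - <<'E'
from h import *
import cv2
rel([.606,-.119,.056])
a=vision.grab_frame("scene")[160:240,255:375]
cv2.imwrite("pics/c3.png",cv2.resize(a,(780,520),interpolation=cv2.INTER_CUBIC))
E
```

```text
t: 5.45
eef_pos: [0.6032, -0.053, 0.0559]
tool_rot: [2.156, 2.28, 0.005]
force: [-1.0, 3.7, 16.1]
grip_width: 0.0001
finger_force: 7.7
t: 6.25
eef_pos: [0.6063, -0.0971, 0.056]
tool_rot: [2.155, 2.279, 0.006]
force: [3.5, 3.5, 13.6]
grip_width: -0.0004
finger_force: 6.7
t 6.25 pos [ 0.6063 -0.0971  0.056 ] F [ 3.5  3.5 13.6] w -0.0
turn [ 0.36  0.06 -0.34] shift [-21.9  -1.5  -0. ]
```

View pics/c3.png

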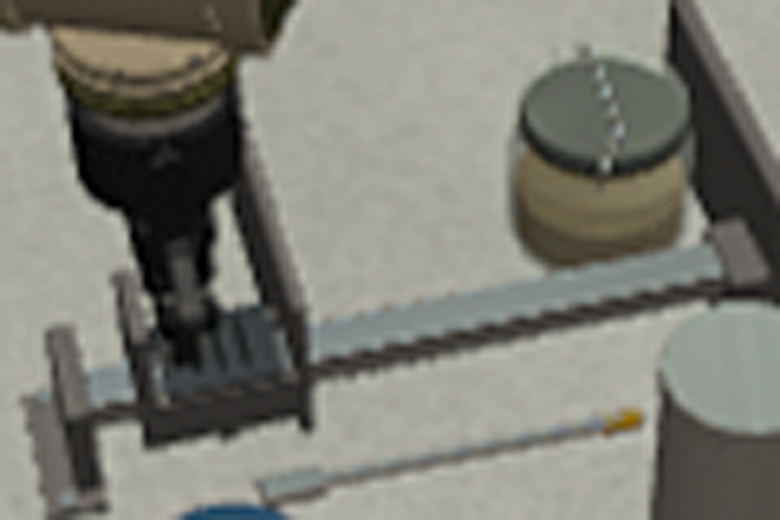

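The jaw is following by friction on the pressed key, with about 20 mm left to the end stop. The jar hasn't moved.

```bash
python3 -m creep '[[0,0,0,-4,0,0.5,0],[0,0,0,-8,-0.5,0.5,0],[0,0,0,-12,-0.5,0.5,0],[0,0,0,-15,-1,0.5,0],[0,0,0,-17,-1,0.5,0],[0,0,0,-19,-1,0.5,0],[0,0,0,-20,-1,0.5,0],[0,0,0,-21,-1,0.5,0]]';python3 -m creep '[[0,0,0,-1,0,0,0],[0,0,0,-2,0,0,0],[0,0,0,-3,0,0,0],[0,0,0,-3,0,0,0]]'
```

```text
t: 7.1
eef_pos: [0.6076, -0.1182, 0.056]
tool_rot: [2.153, 2.277, 0.009]
force: [7.3, 3.1, 13.8]
grip_width: 0.0
finger_force: 6.7
t: 7.5
eef_pos: [0.6072, -0.1198, 0.0559]
tool_rot: [2.154, 2.279, 0.009]
force: [5.7, 9.5, 15.3]
grip_width: -0.0
finger_force: 8.0
```

```bash
python3 -m creep '[[0,0,0,-1,0,0,0],[0,0,0,-2,0,0,0],[0,0,0,-3,0,0,0],[0,0,0,-3,0,0,0]]'; python3 -m creep '[[0,0,0,-1,0,0,0],[0,0,0,-2,0,0,0],[0,0,0,-3,0,0,0],[0,0,0,-3,0,0,0]]'
```

```text
t: 7.9
eef_pos: [0.6068, -0.122, 0.0559]
tool_rot: [2.155, 2.281, 0.009]
force: [2.7, 12.6, 18.6]
grip_width: -0.0001
finger_force: 9.0
t: 8.3
eef_pos: [0.6066, -0.1233, 0.0559]
tool_rot: [2.156, 2.284, 0.011]
force: [2.4, 20.8, 21.3]
grip_width: 0.0004
finger_force: 7.4
```

The side force has risen to 21 N with the key still on its stop, so the jaw is against the end stop. I'll lift straight off the key, then back off the wall and rise.

```bash
python3 -m creep '[[0,0,0,0,0,-4,0],[0,0,0,0,0,-9,0],[0,0,0,0,0,-14,0],[0,0,0,0,0,-20,0],[0,0,0,4,0,-22,0],[0,0,0,9,0,-24,0],[0,0,0,12,0,-27,0],[0,0,0,12,0,-30,0]]'; python3 -m creep '[[0,0,0,0,0,-10,0],[0,0,0,0,0,-30,0],[0,0,0,0,0,-50,0],[0,0,0,0,0,-75,0],[0,0,0,0,0,-100,0],[0,0,0,0,0,-130,0],[0,0,0,0,0,-160,0],[0,0,0,0,0,-160,0]]'
python3 - <<'E'
from h import *
import cv2
rel([.606,-.119,.056])
a=vision.grab_frame("scene")[130:250,215:395]
cv2.imwrite("pics/c4.png",cv2.resize(a,(780,520),interpolation=cv2.INTER_CUBIC))
E
```

```text
t: 9.1
eef_pos: [0.6042, -0.1147, 0.0835]
tool_rot: [2.158, 2.283, -0.0]
force: [0.8, -0.1, 0.3]
grip_width: -0.0001
finger_force: 0.0
t: 9.9
eef_pos: [0.6054, -0.1157, 0.2486]
tool_rot: [2.153, 2.277, 0.005]
force: [-0.6, -0.3, 0.8]
grip_width: -0.0004
finger_force: 0.0
t 9.9 pos [ 0.6054 -0.1157  0.2486] F [-0.6 -0.3  0.8] w -0.0
turn [ 0.46  0.22 -0.35] shift [ -2.6  -1.1 192.6]
```

View pics/c4.png

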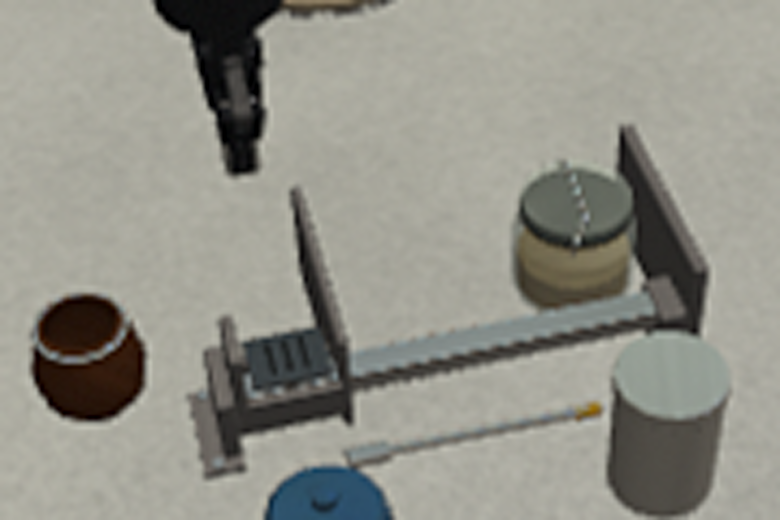

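The thumb wall sits flush against the end stop at (230,365). The key is up, the jar and the other objects in view are standing where they were, and the arm is clear. Handing in.

```bash
python3 -c "
from plant import order
print(order.sign_off())"
```

```text
the job is handed in; nothing more can be done
None
```

The jaw is open against the end stop, the key has sprung back up, the jar and the other objects near the rail are standing where they were, the arm is clear, and the job was handed in at about 10 s of the 35 s allowed.

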